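# Lock the phone in the holding board with the flat wedge

## Robot

A 7-joint arm with a two-finger parallel gripper is mounted at the origin on a cart in front of the work surface, level with it; the furniture and walls round the work are solid. World frame = base frame: x ahead of the robot, y to its left, z up, the work surface at z = 0. Lengths are in m, angles in rad, forces in N, time in s.
With the tool pointing down it reaches from about 0.35 to 0.9 m from the base axis. Payload 8.1 kg.
Tool frame: the origin (TCP) lies midway between the tips of the shut fingers; the grasp point (between the pads) lies 19 mm behind it; z points along the fingers, y is the line along which they close (so a half turn about z gives the same grasp; the last joint's range is limited). The gripper opens to 92 mm and grips with 3 to 60 N. Pads are 19 mm wide; open, the fingers measure 130 mm over their backs; the gripper's body (75 mm by 190 mm) begins 47 mm behind the grasp point.
Start: joints at [1.197, 0.434, 0.025, 1.573, -0.012, 1.134, -0.075], TCP at [0.167, -0.602, 0.227] pointing down, gripper open.
Joint ranges: [-2.62, 2.62], [-0.44, 2.09], [-1.27, 1.32], [0.08, 2.57], [-1.32, 4.46], [0.12, 2], [-2.74, 2.74]. Speed limits (rad/s): [2.22, 2.22, 3.01, 3.01, 3.14, 3.14, 3.14].

## Interface

Orientations are given as a unit quaternion [w, x, y, z].
In Python, from plant import env, imaging, workorder gives the robot as it stands. The module is installed in compiled form; this text tells all that it offers.
- The arm moves only by the shell command python3 -m handwheel 'ROWS' [FORCE]. ROWS is a JSON object of lists of equal length, an entry for each row: "gripper": the gripper command: -1 is shut, 1 is fully open, values between are in proportion; "travel": the shift along the tool's x, y, z each as a share of 10 cm, from -1 to 1, a list of three; "twist": the turn, a rotation vector about the tool's x, y, z each as a share of 180 degrees, from -1 to 1, a list of three. In form: {"gripper": [gripper, ...], "travel": [[tx, ty, tz], ...], "twist": [[ax, ay, az], ...]}. A call has 1 to 10 rows; each row is the pose to reach, as a shift and turn from the pose commanded when the call began, along the tool's axes at that moment, turning the shorter way round; what a row does not reach only later rows make up. A row lasts 1/12 s, in which the tool goes at most 41.7 mm and 7.16 degrees, less where a joint would pass 70% of its speed; a pose out of reach is approached as far as the arm can. A call with a number of a shift or a turn outside -1 to 1 is refused whole. A call with a gripper value outside its range is refused whole. The fingers move at their own pace and stop on an object; FORCE is the grip in N (left out, the last holds). Time passes only in rows, so rows that repeat a pose let the fingers close. It gives the time, the measured TCP pose, the force, the opening and the grip force at its end, in the units of the state.
- env.get_state(): the state, without advancing time (a new reading comes with each control period).
- imaging.read_camera(name): name is "scene" or "side" or "wrist"; returns a dict with "frame" (384x512x3 uint8, red, green, blue), "depth" (384x512 float32, m along the optical axis (not along the pixel's ray), 0 where there is no reading), "intrinsics" (3x3 intrinsics, pixels), "k1" (the pictures are not rectified: a ray, as slopes to the right and down, at radius r is drawn at 1 + k1 r^2 times it, then the intrinsics apply), "extrinsics" (4x4, takes a point from world to camera coordinates). Camera axes: x right, y down, z forward; pixel columns grow to the right and rows downward; lengths in m; the calibration is good to about 2 mm. A picture is of the moment at which its call begins.
- workorder.hand_in(): hands the job in; it is judged then, once.
The state is a dict: "clock": time; "joint_pos": joint angles; "qvel": joint speeds; "effort": joint torques, N m; "tcp_pos": TCP position; "tool_rot": TCP orientation; "force": force on the tool from outside, world axes, zero at the start; "wrist_torque": the same for the moment, N m; "finger_gap": finger opening in m; "grasp_force": force on a finger pad.
Only numpy, scipy, OpenCV 4.12 (cv2) and the standard library are available. Lean on these libraries where they do the work, as an engineer would, in place of code of your own. Each camera call takes 0.05 s, during which the arm holds its last target. There are 200 camera calls.

## Task

The phone lies loose in the wooden holding board. Slide the thin flat wedge across the desk until its wide tail sticks out over the desk's right-hand edge, grip it by that tail and pick it up. Lay it flat in the slanting channel beside the phone, narrow tip first, push it in until it will go no farther and holds the phone tight against the fence, and let go; leave the stapler, eraser and tape roll alone.

Things in the scene. Friction and masses are not known exactly. Their poses are not given: they have to be found in the camera images.
- wedge_tail (a point): Centre, half-way up, of the tail of the loose dark-wood wedge: flat, 160 mm long, 5 mm thick, 60 g, flat on the desk, a downward press drags it, tail towards the right edge. x runs from tail to tip, z up. The tail is parallel-sided, 48 mm long (x -24 to +24) and 36 mm wide (y -18 to +18). Beyond it the blade tapers to the tip at x = +136 mm. Centre of mass: x = +47 mm.
- board: Wooden holding board, fixed to the desk. Origin: centre of its underside; x is the wedge's driving direction (away from the robot), y left, z up. Base 170 x 170 mm, 28 mm thick. Rails 12 mm high stand on it: left a straight fence, inner face at y = +62 mm; at the far end a stop, inner face at x = +73 mm; right a cheek whose inner face slants 1 in 6 to fit the wedge's tapered side.
- phone_center (a point): Centre of the black phone, 146 x 71 x 8 mm (x along its length, y across, z up, screen up), 0.17 kg. It lies loose and flat on the board's top, lengthwise along the board's x, some 2 to 5 mm off the fence and 1 to 7 mm off the end stop. Pressed against the fence this point is at y = +26.5 mm in the board's frame.
- wedge: The same wedge (whole body), origin on its underside below the tail's centre, same axes. The blade's left side (+y) is straight in line with the tail, at y = +18 mm; its right side tapers 1 in 6, so that the width falls from 36 mm at the tail to about 17 mm at the tip. Slid until the tail's centre is 20 to 33 mm outside the desk's edge it still lies flat; well beyond that it tips off.
- handset: The same phone (whole body), origin at its underside, within 1 mm of below phone_center, same axes. Phone and the grey plastic facing of the cheek are smooth; a steady push of about 15 N drives the wedge home, and it stays there by itself.
- stapler_1: Desk stapler, 34 x 135 x 46 mm, bystander to the left of the board. Origin: centre of its underside.
- eraser_1: Eraser, 18 x 43 x 12 mm, bystander between board and right edge, behind. Origin: centre of its underside.
- tape_1: Roll of paper tape lying flat, 66 mm across, 22 mm high, bystander near the right edge, behind. Origin: centre of its underside.
- desk_edge (a point): A fixed point on the desk's right-hand edge, level with the top (z = 0). The edge is straight and runs along world x at this point's y, -0.278 m, from x = 0.32 to 1.02 m; the top is 36 mm thick, with free space beside it.
- bay (a point): Front end of the wedge channel on the board's top: board x = -85, y = -27, z = 28 mm; same axes. Open to the front and above. With the phone against the fence the wedge is tight when its tail's centre is 30 mm in front of this point (board x = -115, y = -27), the whole tail sticking out. Pulled back by d it has d/6 side play, less the phone's gap. Held a little askew it binds early: then let go and push the tail's end.
There are look-alikes about, which are no part of the job. There is more than one size of the wedge; the one meant has the size given above.

How it is judged:
On the way, in this order (a step that is already met when the one before it is completed fails the run):
1. the wedge lies flat on the desk with its tail's centre at least 10 mm out over the right-hand edge (world y of wedge_tail below -0.288 m and height (world z) of wedge_tail between -0.004 and 0.009 m and angle between wedge_tail's own z axis and vertical below 0.08 rad), for 0.2 s.
2. the wedge has been picked up by its tail (height (world z) of wedge_tail above 0.04 m and contact force between the fingers and wedge above 0.5 N), for 0.2 s.
At the end, for the whole second after the job is handed in: Wedge flat in the channel, in line with the board (3.4 degrees); phone flat, within about 1.5 mm of the fence; wedge tight: its tail's centre at most 117 mm in front of the board's centre, or at most 122 mm with wedge and phone pressing on each other (over 0.3 N); both at rest (x of wedge_tail in the frame of board above -0.122 m and z of wedge_tail in the frame of board between 0.027 and 0.0345 m and angle between the x axis of wedge_tail and the x axis of board, either way round below 0.06 rad and angle between each of wedge_tail, phone_center's own z axis and vertical below 0.06 rad and y of phone_center in the frame of board above 0.025 m and z of phone_center in the frame of board below 0.035 m and (contact force between wedge and handset above 0.3 N or x of wedge_tail in the frame of board above -0.117 m) and linear speed of each of wedge, handset below 0.01 m/s); the robot touches nothing.
It fails at once if the stapler, eraser or tape roll was moved by more than 30 mm (distance of any of stapler_1, eraser_1, tape_1 from where it was at the start of the episode above 0.03 m).
It also fails if it takes over 72 s, if anything falls off the work surface, if the arm or the gripper's body presses on something with over 40 N, if the wrist force passes 120 N, or if a joint passes its speed limit or range.

## Working session

There is one attempt and no reset: what is moved stays moved. The work goes in short steps, Python scripts to look and compute and a shell command to move; the robot and the scene stay as the last step left them, time stands still between calls to the robot, and variables do not carry over. Pictures are saved under pics/ and viewed, at most 13 in all, crops included, and the job is handed in when it is done.

```bash
mkdir -p pics; cat > h.py <<'E'
import numpy as np, cv2
from plant import env, imaging, workorder
from scipy.spatial.transform import Rotation as R
def cam(n):
    return imaging.read_camera(n)
def rays(c,uv):
    uv=np.asarray(uv,float).reshape(-1,2);K=c["intrinsics"];k=c["k1"]
    d=np.c_[(uv[:,0]-K[0,2])/K[0,0],(uv[:,1]-K[1,2])/K[1,1]];s=d.copy()
    for _ in range(20): s=d/(1+k*(s**2).sum(1))[:,None]
    E=c["extrinsics"];Rw=E[:3,:3].T
    return -Rw@E[:3,3], np.c_[s,np.ones(len(s))]@Rw.T
def plane(c,uv,z):
    o,d=rays(c,uv); return o+d*((z-o[2])/d[:,2])[:,None]
def proj(c,P):
    P=np.asarray(P,float).reshape(-1,3);E=c["extrinsics"];q=P@E[:3,:3].T+E[:3,3];s=q[:,:2]/q[:,2:]
    s=s*(1+c["k1"]*(s**2).sum(1))[:,None];K=c["intrinsics"]
    return np.c_[s[:,0]*K[0,0]+K[0,2],s[:,1]*K[1,1]+K[1,2]]
def deep(c,uv):
    o,d=rays(c,uv);uv=np.asarray(uv).reshape(-1,2).astype(int)
    return o+d*c["depth"][uv[:,1],uv[:,0]][:,None]
def save(c,n,box=None,s=1):
    f=c["frame"][...,::-1]
    if box: f=f[box[1]:box[3],box[0]:box[2]]
    cv2.imwrite("pics/"+n,cv2.resize(f,None,fx=s,fy=s,interpolation=cv2.INTER_CUBIC))
def st():
    s=env.get_state();print({k:np.round(v,4).tolist() for k,v in s.items() if k in("clock","tcp_pos","tool_rot","force","finger_gap","grasp_force","joint_pos")});return s
E
python3 - <<'E'
from h import *
st();print(R.from_quat(np.roll(env.get_state()["tool_rot"],-1)).as_matrix().round(3))
a=cam("scene");b=cam("side")
for n,c in(("a",a),("b",b)):
    E=c["extrinsics"];print(n,(-E[:3,:3].T@E[:3,3]).round(3),c["k1"],c["intrinsics"][0,0])
f=np.vstack([a["frame"],b["frame"]])[...,::-1]
cv2.imwrite("pics/a.png",cv2.resize(a["frame"][...,::-1],(800,600)));cv2.imwrite("pics/b.png",cv2.resize(b["frame"][...,::-1],(800,600)))
E
```

```text
{'clock': 0.0, 'joint_pos': [1.1974, 0.4352, 0.025, 1.5741, -0.0116, 1.134, -0.0751], 'tcp_pos': [0.167, -0.6017, 0.2259], 'tool_rot': [-0.0008, 0.9908, 0.135, -0.0002], 'force': [-0.3405, -0.5315, -0.1838], 'grasp_force': 0.0, 'finger_gap': 0.092}
[[ 0.964  0.267 -0.001]
 [ 0.267 -0.964  0.001]
 [-0.    -0.002 -1.   ]]
a [-0.274  0.598  1.225] -0.13117378181221948 482.2272146264864
b [0.15  1.045 0.601] 0.030929187494002957 392.17051760515704
```

View pics/a.png

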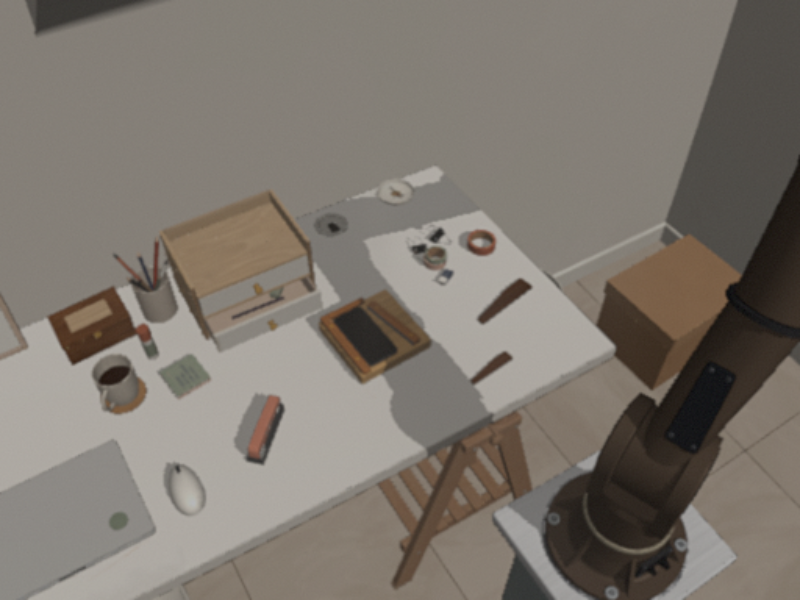

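View pics/b.png

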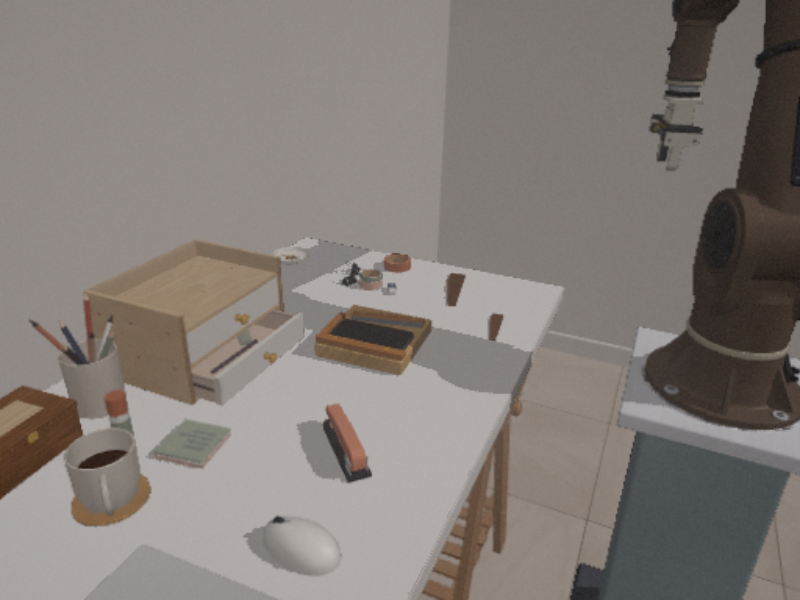

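Scene: large wedge at about (505,300), a smaller look-alike at (490,368), board at (375,335), eraser (443,277), tape (481,241). Side view shows the same. Now measuring.

```bash
python3 - <<'E'
from h import *
a=cam("scene");f=a["frame"];hsv=cv2.cvtColor(f,cv2.COLOR_RGB2HSV)
save(a,"c.png",(190,130,410,270),3.6)
for box in((295,170,350,212),(295,220,335,250)):
    x0,y0,x1,y1=box
    g=cv2.resize(f[y0:y1,x0:x1],None,fx=4,fy=4,interpolation=cv2.INTER_CUBIC)
    v=g.max(2);m=((v<105)&(g[...,0].astype(int)-g[...,2]>8)).astype(np.uint8)
    cs=max(cv2.findContours(m,0,2)[0],key=cv2.contourArea)
    P=plane(a,(cs[:,0]+.5)/4-.5+[x0,y0],.005)[:,:2]
    r=cv2.minAreaRect((P*1000).astype(np.float32));print(r,cv2.boxPoints(r).round(1).tolist())
    # width profile
    mu=P.mean(0);ax=np.linalg.svd(P-mu)[2][0]; ax*=np.sign(ax[1]);n=np.array([-ax[1],ax[0]])
    q=(P-mu)@np.c_[ax,n];print("ax",ax,"mu",mu)
    for t in np.linspace(q[:,0].min(),q[:,0].max(),9):
        k=abs(q[:,0]-t)<.008;print(round(t,3),q[k,1].min().round(4),q[k,1].max().round(4))
E
```

```text
((544.1013793945312, -147.73828125), (37.82587432861328, 160.1529541015625), 11.38946533203125) [[509.70001220703125, -73.0], [541.4000244140625, -230.0], [578.5, -222.5], [546.7999877929688, -65.5]]
ax [-0.2981242   0.95452709] mu [ 0.54261156 -0.15826722]
-0.071 -0.0151 0.0208
-0.05 -0.0178 0.021
-0.03 -0.0193 0.0194
-0.01 -0.0195 0.0173
0.01 -0.0174 0.0139
0.03 -0.0161 0.0125
0.05 -0.0156 0.0105
0.071 0.0063 0.0079
0.091 -0.012 0.0053
((410.0455627441406, -18.721729278564453), (24.03340721130371, 108.22150421142578), 6.74840784072876) [[391.79998779296875, 33.599998474121094], [404.5, -73.9000015258789], [428.29998779296875, -71.0], [415.6000061035156, 36.400001525878906]]
ax [-0.21011823  0.97767598] mu [ 0.40741206 -0.02060688]
-0.053 -0.0097 0.0135
-0.039 -0.0118 0.0135
-0.026 -0.012 0.0123
-0.012 -0.0121 0.011
0.002 -0.0109 0.0094
0.015 -0.01 0.0082
0.029 -0.0094 0.0066
0.042 -0.008 0.0056
0.056 -0.0076 0.0046
```

View pics/c.png

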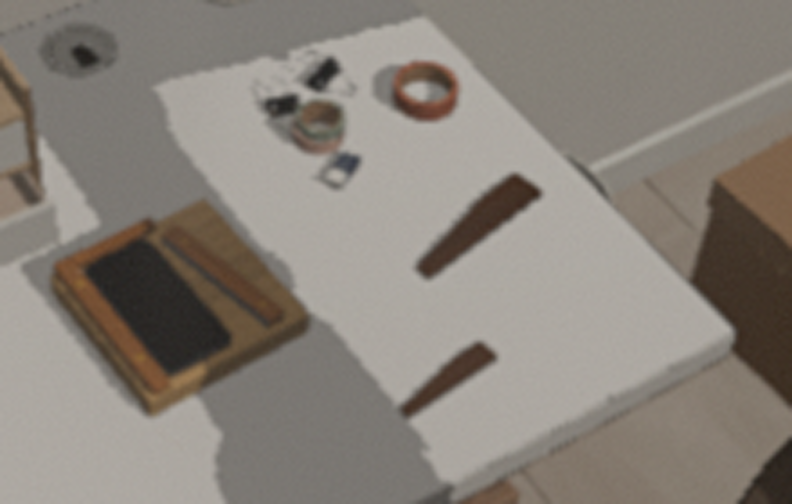

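Large wedge confirmed as 160 mm: tail centre about (0.555, -0.203), x axis yaw about 101.4°. Moving above it.

```bash

T='0.96,-0.56,0'
for i in 1; do :; done
python3 -m handwheel '{"gripper":[1,1,1,1],"travel":[[0.32,-0.19,0],[0.64,-0.37,0],[0.96,-0.56,0],[0.96,-0.56,0]],"twist":[[0,0,0],[0,0,0],[0,0,0],[0,0,0]]}' >/dev/null
python3 -m handwheel '{"gripper":[1,1,1,1],"travel":[[0.32,-0.19,0],[0.64,-0.37,0],[0.96,-0.56,0],[0.96,-0.56,0]],"twist":[[0,0,0],[0,0,0],[0,0,0],[0,0,0]]}' >/dev/null
python3 -m handwheel '{"gripper":[1,1,1,1],"travel":[[0.32,-0.19,0],[0.64,-0.37,0],[0.96,-0.56,0],[0.96,-0.56,0]],"twist":[[0,0,0],[0,0,0],[0,0,0],[0,0,0]]}' >/dev/null
python3 -m handwheel '{"gripper":[1,1,1,1],"travel":[[0.32,-0.19,0],[0.64,-0.37,0],[0.96,-0.56,0],[0.96,-0.56,0]],"twist":[[0,0,0],[0,0,0],[0,0,0],[0,0,0]]}' >/dev/null
python3 -m handwheel '{"gripper":[1,1,1,1],"travel":[[0.32,-0.19,0],[0.64,-0.37,0],[0.96,-0.56,0],[0.96,-0.56,0]],"twist":[[0,0,0],[0,0,0],[0,0,0],[0,0,0]]}' >/dev/null
python3 -m handwheel '{"gripper":[-1,-1,-1,-1,-1,-1,-1,-1,-1,-1],"travel":[[0,0,0],[0,0,0],[0,0,0],[0,0,0],[0,0,0],[0,0,0],[0,0,0],[0,0,0],[0,0,0],[0,0,0]],"twist":[[0,0,-0.1],[0,0,-0.2],[0,0,-0.3],[0,0,-0.38],[0,0,-0.38],[0,0,-0.38],[0,0,-0.38],[0,0,-0.38],[0,0,-0.38],[0,0,-0.38]]}' >/dev/null
python3 -m handwheel '{"gripper":[-1,-1,-1,-1],"travel":[[0,0,0],[0,0,0],[0,0,0],[0,0,0]],"twist":[[0,0,-0.04],[0,0,-0.08],[0,0,-0.098],[0,0,-0.098]]}'
python3 - <<'E'
from h import *
s=st();w=cam("wrist");save(w,"d.png",None,1.5);E=w["extrinsics"];print((-E[:3,:3].T@E[:3,3]).round(3),E[2,:3].round(3))
E
```

```text
clock: 2.98
tcp_pos: [0.5543, -0.205, 0.2264]
tool_rot: [-0.0, 0.631, 0.775, -0.0]
force: [-0.3, -0.1, -0.9]
finger_gap: 0.0031
grasp_force: 0.0
{'clock': 2.9833, 'joint_pos': [0.6158, 0.4312, -0.4986, 1.6269, 0.2216, 1.1408, 0.2669], 'tcp_pos': [0.5543, -0.205, 0.2264], 'tool_rot': [-0.0003, 0.6314, 0.7755, -0.0001], 'force': [-0.271, -0.1274, -0.8681], 'grasp_force': 0.0, 'finger_gap': 0.0031}
[ 0.541 -0.139  0.384] [ 0.051 -0.248 -0.967]
```

View pics/d.png

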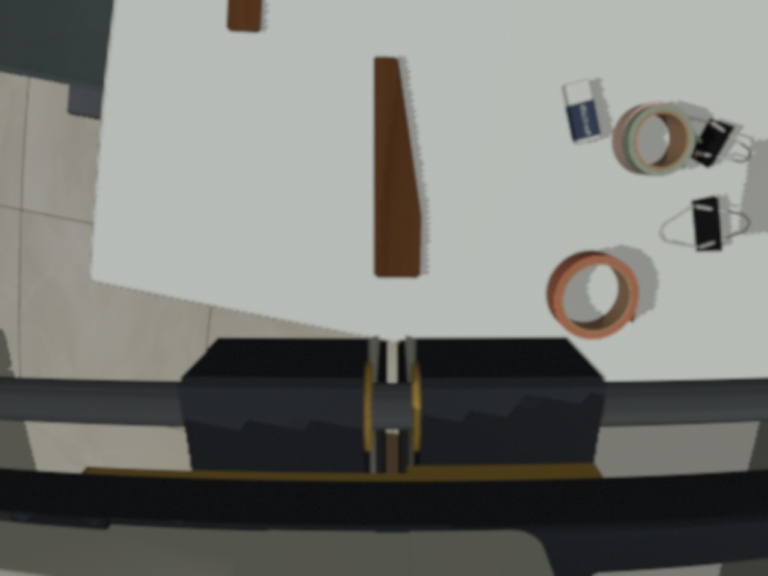

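The wrist view shows the wedge at columns 375–420, rows 58–276, straight side nearly parallel to the image column. The eraser is at (583,110) and the tape at (593,295). Measuring the wedge precisely.

```bash
cat >> h.py <<'E'
def wedge(w,z=.005,box=None):
    f=w["frame"].astype(int);m=((f[...,0]-f[...,2]>25)&(f.max(2)<150)).astype(np.uint8)
    if box: k=np.zeros_like(m);k[box[1]:box[3],box[0]:box[2]]=1;m*=k
    cs=[c for c in cv2.findContours(m,0,1)[0] if cv2.contourArea(c)>1000]
    for c in cs:
        P=(plane(w,c[:,0],z)[:,:2]*1000).astype(np.float32)
        r=cv2.minAreaRect(P);b=cv2.boxPoints(r)
        e=max((b[1]-b[0],b[2]-b[1]),key=np.linalg.norm);e/=np.linalg.norm(e)
        # tail end = wide end
        q=(P-np.array(r[0]))@e; n=np.array([-e[1],e[0]]);h=q.max()
        wd=lambda s:np.ptp(((P-np.array(r[0]))@n)[(s*q>h-25)])
        if wd(1)>wd(-1): e=-e
        print("size",np.round(r[1],1),"box",cv2.boundingRect(c),"yaw",np.degrees(np.arctan2(e[1],e[0])).round(2),"tailcentre",(np.array(r[0])-e*(max(r[1])/2-24)).round(1))
E
python3 - <<'E'
from h import *
wedge(cam("wrist"))
E
```

```text
size [460.4  45. ] box (53, 290, 344, 31) yaw -168.51 tailcentre [ 741.8 -351.4]
size [74.5 64.6] box (365, 168, 62, 54) yaw 11.82 tailcentre [ 703.4 -210. ]
size [43.5 43.8] box (422, 72, 38, 41) yaw -11.34 tailcentre [735.5 -83.5]
size [ 33.2 156.9] box (249, 39, 31, 146) yaw 101.59 tailcentre [ 557.8 -201.5]
```

```bash

python3 -m handwheel '{"gripper":[-1,-1,-1,-1],"travel":[[0.3,0,0.3],[0.6,0,0.6],[0.63,0,0.98],[0.63,0,0.98]],"twist":[[0,0,0],[0,0,0],[0,0,0],[0,0,0]]}' >/dev/null
python3 -m handwheel '{"gripper":[-1,-1,-1,-1,-1],"travel":[[0,0,0.3],[0,0,0.6],[0,0,0.9],[0,0,1],[0,0,1]],"twist":[[0,0,0],[0,0,0],[0,0,0],[0,0,0],[0,0,0]]}' 
python3 -m handwheel '{"gripper":[-1,-1,-1,-1,-1],"travel":[[0,0,0.05],[0,0,0.1],[0,0,0.15],[0,0,0.18],[0,0,0.18]],"twist":[[0,0,0],[0,0,0],[0,0,0],[0,0,0],[0,0,0]]}'
python3 -m handwheel '{"gripper":[-1,-1,-1,-1],"travel":[[0,0,0.03],[0,0,0.05],[0,0,0.05],[0,0,0.05]],"twist":[[0,0,0],[0,0,0],[0,0,0],[0,0,0]]}'
```

```text
clock: 3.83
tcp_pos: [0.5411, -0.1433, 0.0274]
tool_rot: [-0.001, 0.633, 0.774, -0.001]
force: [-0.7, 1.0, -0.7]
finger_gap: 0.0002
grasp_force: 0.0
clock: 4.25
tcp_pos: [0.5422, -0.1425, 0.0107]
tool_rot: [0.0, 0.632, 0.775, -0.0]
force: [-0.2, 0.2, -0.1]
finger_gap: 0.0002
grasp_force: 0.0
clock: 4.58
tcp_pos: [0.5421, -0.1423, 0.0057]
tool_rot: [-0.0, 0.632, 0.775, -0.0]
force: [0.0, -0.5, 0.6]
finger_gap: 0.0006
grasp_force: 0.0
```

```bash

python3 -m handwheel '{"gripper":[-1,-1,-1,-1],"travel":[[0,0,0.02],[0,0,0.03],[0,0,0.03],[0,0,0.03]],"twist":[[0,0,0],[0,0,0],[0,0,0],[0,0,0]]}'
python3 -m handwheel '{"gripper":[-1,-1,-1,-1],"travel":[[0,0,0.02],[0,0,0.02],[0,0,0.02],[0,0,0.02]],"twist":[[0,0,0],[0,0,0],[0,0,0],[0,0,0]]}'
```

```text
clock: 4.92
tcp_pos: [0.5424, -0.1424, 0.0051]
tool_rot: [0.001, 0.632, 0.775, -0.0]
force: [-9.6, 1.4, 30.8]
finger_gap: 0.0004
grasp_force: 15.8
clock: 5.25
tcp_pos: [0.5424, -0.1424, 0.0049]
tool_rot: [0.001, 0.632, 0.775, -0.001]
force: [-17.7, 1.6, 55.8]
finger_gap: 0.0004
grasp_force: 27.9
```

```bash

python3 -m handwheel '{"gripper":[-1,-1,-1],"travel":[[0,0,-0.03],[0,0,-0.03],[0,0,-0.03]],"twist":[[0,0,0],[0,0,0],[0,0,0]]}'
python3 -m handwheel '{"gripper":[-1,-1,-1,-1,-1,-1,-1],"travel":[[-0.1,0,0],[-0.2,0,0],[-0.3,0,0],[-0.4,0,0],[-0.5,0,0],[-0.5,0,0],[-0.5,0,0]],"twist":[[0,0,0],[0,0,0],[0,0,0],[0,0,0],[0,0,0],[0,0,0],[0,0,0]]}'
python3 - <<'E'
from h import *
wedge(cam("wrist"))
E
```

```text
clock: 5.5
tcp_pos: [0.543, -0.1425, 0.0052]
tool_rot: [0.001, 0.632, 0.775, 0.0]
force: [-4.8, 0.6, 20.5]
finger_gap: 0.0003
grasp_force: 10.2
clock: 6.08
tcp_pos: [0.5546, -0.1905, 0.0053]
tool_rot: [0.001, 0.632, 0.775, 0.002]
force: [-0.5, 2.9, 15.0]
finger_gap: 0.0006
grasp_force: 7.5
size [191.5   6.6] box (51, 309, 343, 12) yaw -168.56 tailcentre [ 611.2 -222.1]
size [26.2 64.1] box (228, 92, 57, 135) yaw 101.88 tailcentre [ 546.2 -158.3]
```

```bash

python3 -m handwheel '{"gripper":[-1,-1,-1,-1,-1,-1,-1,-1],"travel":[[-0.1,0,0],[-0.2,0,0],[-0.3,0,0],[-0.4,0,0],[-0.5,0,0],[-0.56,0,0],[-0.56,0,0],[-0.56,0,0]],"twist":[[0,0,0],[0,0,0],[0,0,0],[0,0,0],[0,0,0],[0,0,0],[0,0,0],[0,0,0]]}'
python3 -m handwheel '{"gripper":[-1,-1,-1,-1,-1,-1],"travel":[[0,0,-0.1],[0,0,-0.4],[0,0,-0.7],[0,0,-1],[0,0,-1],[0,0,-1]],"twist":[[0,0,0],[0,0,0],[0,0,0],[0,0,0],[0,0,0],[0,0,0]]}'
python3 -m handwheel '{"gripper":[-0.2,-0.2,-0.2,-0.2,-0.2,-0.2],"travel":[[0,0,-0.3],[0,0,-0.6],[0,0,-0.8],[0,0,-0.8],[0,0,-0.8],[0,0,-0.8]],"twist":[[0,0,0],[0,0,0],[0,0,0],[0,0,0],[0,0,0],[0,0,0]]}'
python3 - <<'E'
from h import *
w=cam("wrist");wedge(w);save(w,"e.png")
print(proj(w,[[.5,-.278,0],[.6,-.278,0]]))
E
```

```text
clock: 6.8
tcp_pos: [0.5657, -0.2448, 0.0053]
tool_rot: [0.001, 0.632, 0.775, 0.002]
force: [0.7, 4.7, 14.9]
finger_gap: 0.0002
grasp_force: 7.5
clock: 7.3
tcp_pos: [0.5645, -0.2468, 0.1057]
tool_rot: [0.002, 0.633, 0.775, 0.0]
force: [0.1, 0.4, 0.3]
finger_gap: 0.0004
grasp_force: 0.0
clock: 7.8
tcp_pos: [0.5624, -0.2463, 0.1821]
tool_rot: [-0.001, 0.632, 0.775, -0.001]
force: [0.6, 0.1, -0.8]
finger_gap: 0.0348
grasp_force: 0.0
size [408.5  42.3] box (118, 288, 346, 33) yaw -168.36 tailcentre [ 804.9 -349.9]
size [63.3 58.2] box (392, 137, 61, 59) yaw 42.62 tailcentre [ 716.2 -211.3]
size [ 34.2 158.3] box (251, 98, 33, 154) yaw 101.15 tailcentre [ 580.7 -304.3]
size [43.5 43.5] box (449, 21, 42, 47) yaw -73.83 tailcentre [735.2 -81.6]
[[196.18108078 190.1732224 ]
 [290.30159876 208.72531349]]
```

View pics/e.png

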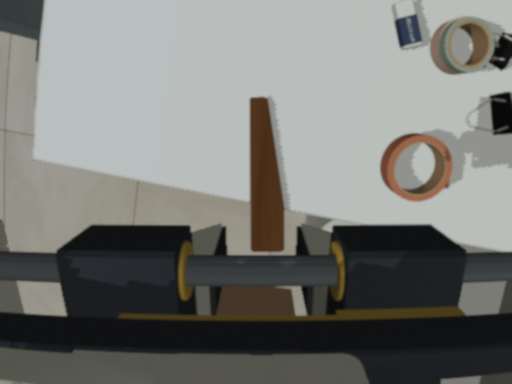

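Wedge lies with its tail at (267,235), past the desk edge, at (0.5807, -0.3043). Descending around the tail.

```bash

python3 -m handwheel '{"gripper":[0.3,0.3,0.3,0.3,0.3,0.3],"travel":[[-0.33,0.03,0],[-0.66,0.06,0],[-0.66,0.06,0.3],[-0.66,0.06,0.6],[-0.66,0.06,1],[-0.66,0.06,1]],"twist":[[0,0,0],[0,0,0],[0,0,0],[0,0,0],[0,0,0],[0,0,0]]}'
python3 -m handwheel '{"gripper":[0.3,0.3,0.3,0.3],"travel":[[0,0,0.25],[0,0,0.5],[0,0,0.5],[0,0,0.5]],"twist":[[0,0,0],[0,0,0],[0,0,0],[0,0,0]]}'
python3 - <<'E'
from h import *
st();w=cam("wrist");wedge(w)
E
```

```text
clock: 8.35
tcp_pos: [0.5768, -0.3081, 0.0747]
tool_rot: [-0.007, 0.632, 0.775, -0.002]
force: [-2.8, 0.0, -1.3]
finger_gap: 0.0595
grasp_force: 0.0
clock: 8.68
tcp_pos: [0.5816, -0.3092, 0.0334]
tool_rot: [-0.001, 0.632, 0.775, -0.0]
force: [0.8, 0.4, -0.1]
finger_gap: 0.0597
grasp_force: 0.0
{'clock': 8.6833, 'joint_pos': [0.678, 0.7287, -0.4253, 1.6361, 0.3705, 0.8609, 0.3052], 'tcp_pos': [0.5816, -0.3092, 0.0334], 'tool_rot': [-0.0014, 0.6322, 0.7748, -0.0004], 'force': [0.8174, 0.35, -0.0903], 'grasp_force': 0.0, 'finger_gap': 0.0597}
size [226.1  24.3] box (174, 287, 338, 34) yaw 11.65 tailcentre [ 561.  -368.1]
size [28.5 63.1] box (466, 43, 46, 113) yaw -70.44 tailcentre [ 690.2 -206.8]
size [ 35.4 139.5] box (228, 0, 65, 255) yaw 101.49 tailcentre [ 580.3 -304.5]
```

```bash

python3 -m handwheel '{"gripper":[0.3,0.3,0.3,0.3,0.3],"travel":[[0,0,0.2],[0,0,0.4],[0,0,0.5],[0,0,0.5],[0,0,0.5]],"twist":[[0,0,0],[0,0,0],[0,0,0],[0,0,0],[0,0,0]]}'
python3 -m handwheel '{"gripper":[-1,-1,-1,-1,-1,-1,-1],"travel":[[0,0,0],[0,0,0],[0,0,0],[0,0,0],[0,0,0],[0,0,0],[0,0,0]],"twist":[[0,0,0],[0,0,0],[0,0,0],[0,0,0],[0,0,0],[0,0,0],[0,0,0]]}' 40
python3 -m handwheel '{"gripper":[-1,-1,-1,-1,-1,-1,-1],"travel":[[0,0,-0.1],[0,0,-0.25],[0,0,-0.5],[0,0,-0.75],[0,0,-1],[0,0,-1],[0,0,-1]],"twist":[[0,0,0],[0,0,0],[0,0,0],[0,0,0],[0,0,0],[0,0,0],[0,0,0]]}'
python3 -m handwheel '{"gripper":[-1,-1,-1,-1,-1],"travel":[[0,0,-0.25],[0,0,-0.5],[0,0,-0.7],[0,0,-0.7],[0,0,-0.7]],"twist":[[0,0,0],[0,0,0],[0,0,0],[0,0,0],[0,0,0]]}'
python3 - <<'E'
from h import *
s=st();w=cam("wrist");wedge(w,s["tcp_pos"][2]+.0215);save(w,"f.png");a=cam("scene");save(a,"g.png",(190,130,410,270),3.6)
E
```

```text
clock: 9.15
tcp_pos: [0.583, -0.3098, -0.0152]
tool_rot: [0.0, 0.632, 0.775, 0.0]
force: [0.7, 0.2, -0.3]
finger_gap: 0.06
grasp_force: 0.0
clock: 9.73
tcp_pos: [0.5828, -0.3099, -0.0159]
tool_rot: [0.0, 0.632, 0.775, 0.0]
force: [0.2, -0.4, 1.4]
finger_gap: 0.0349
grasp_force: 40.0
clock: 10.32
tcp_pos: [0.5835, -0.31, 0.0859]
tool_rot: [0.002, 0.632, 0.775, 0.0]
force: [-1.0, -0.5, -1.1]
finger_gap: 0.0352
grasp_force: 40.0
clock: 10.73
tcp_pos: [0.5825, -0.3097, 0.1539]
tool_rot: [0.0, 0.632, 0.775, -0.0]
force: [0.7, 0.7, -1.9]
finger_gap: 0.0349
grasp_force: 40.0
{'clock': 10.7333, 'joint_pos': [0.7072, 0.6013, -0.4726, 1.537, 0.2974, 1.0748, 0.3651], 'tcp_pos': [0.5825, -0.3097, 0.1539], 'tool_rot': [0.0003, 0.6324, 0.7747, -0.0], 'force': [0.6607, 0.6765, -1.9115], 'grasp_force': 39.9629, 'finger_gap': 0.0349}
size [166.7  17.9] box (120, 287, 346, 34) yaw -168.47 tailcentre [ 660.8 -315.3]
size [18.  25.3] box (425, 67, 44, 65) yaw -75.07 tailcentre [ 644.8 -236.3]
size [ 35.9 102.4] box (211, 0, 92, 255) yaw 102.01 tailcentre [ 576.6 -282.3]
```

View pics/f.png

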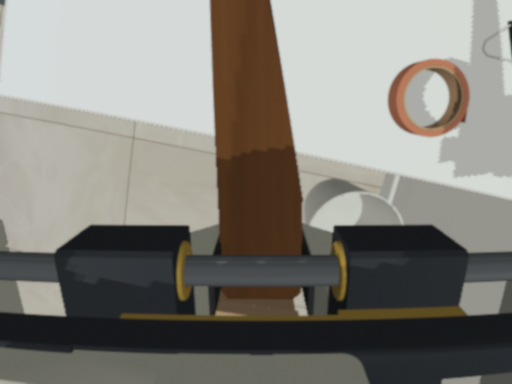

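Wedge is held straight between the fingers (tail near (260,240)). Now the coarse board pose.

```bash
python3 - <<'E'
from h import *
for n in("scene","side"):
    c=cam(n);f=c["frame"].astype(int)
    o,d=rays(c,np.array([[u,v] for v in range(384) for u in range(512)]))
    D=c["depth"].reshape(-1);P=o+d*D[:,None];P=P.reshape(384,512,3)
    roi=(P[...,0]>.3)&(P[...,0]<.75)&(P[...,1]>-.2)&(P[...,1]<.25)&(D.reshape(384,512)>0)
    m=(roi&(f.max(2)<60)&(P[...,2]>.025)).astype(np.uint8)
    m=cv2.morphologyEx(m,cv2.MORPH_OPEN,np.ones((3,3)))
    k=max(cv2.findContours(m,0,1)[0],key=cv2.contourArea)
    Q=plane(c,k[:,0],.036)[:,:2]*1000;r=cv2.minAreaRect(Q.astype(np.float32));print(n,"phone",r)
    g=roi&(P[...,2]>.018)&(P[...,2]<.06)
    Q=P[g][:,:2]*1000;r=cv2.minAreaRect(Q.astype(np.float32));print("board",r,np.percentile(P[g][:,2],[10,50,90]))
E
```

```text
scene phone ((590.5819702148438, 166.48501586914062), (145.2007293701172, 66.23448944091797), 3.8964998722076416)
board ((637.763916015625, 19.076065063476562), (246.29486083984375, 448.6332702636719), 3.5309836864471436) [0.02426237 0.03368517 0.04078558]
side phone ((592.4945068359375, 164.08724975585938), (140.59429931640625, 62.954200744628906), 2.784792900085449)
board ((639.9524536132812, 21.29815673828125), (242.197021484375, 446.6073913574219), 3.6428306102752686) [0.02380734 0.03549296 0.04074541]
```

```bash

python3 -m handwheel '{"gripper":[-1,-1,-1,-1],"travel":[[0.3,-0.08,0],[0.6,-0.16,0],[1,-0.24,-0.1],[1,-0.24,-0.1]],"twist":[[0,0,0],[0,0,0],[0,0,0],[0,0,0]]}' >/dev/null
python3 -m handwheel '{"gripper":[-1,-1,-1,-1],"travel":[[0.3,-0.08,0],[0.6,-0.16,0],[1,-0.24,-0.1],[1,-0.24,-0.1]],"twist":[[0,0,0],[0,0,0],[0,0,0],[0,0,0]]}' >/dev/null
python3 -m handwheel '{"gripper":[-1,-1,-1,-1],"travel":[[0.3,-0.08,0],[0.6,-0.16,0],[1,-0.24,-0.1],[1,-0.24,-0.1]],"twist":[[0,0,0],[0,0,0],[0,0,0],[0,0,0]]}' >/dev/null
python3 -m handwheel '{"gripper":[-1,-1,-1,-1,-1,-1,-1,-1,-1],"travel":[[0,0,0],[0,0,0],[0,0,0],[0,0,0],[0,0,0],[0,0,0],[0,0,0],[0,0,0],[0,0,0]],"twist":[[0,0,0.04],[0,0,0.08],[0,0,0.12],[0,0,0.16],[0,0,0.2],[0,0,0.24],[0,0,0.28],[0,0,0.28],[0,0,0.28]]}' >/dev/null
python3 -m handwheel '{"gripper":[-1,-1,-1,-1,-1,-1,-1,-1,-1],"travel":[[0,0,0],[0,0,0],[0,0,0],[0,0,0],[0,0,0],[0,0,0],[0,0,0],[0,0,0],[0,0,0]],"twist":[[0,0,0.04],[0,0,0.08],[0,0,0.12],[0,0,0.16],[0,0,0.2],[0,0,0.24],[0,0,0.265],[0,0,0.265],[0,0,0.265]]}'
python3 - <<'E'
from h import *
s=st();w=cam("wrist");wedge(w,s["tcp_pos"][2]+.0215);save(w,"i.png")
E
```

```text
clock: 13.43
tcp_pos: [0.4518, -0.0301, 0.1835]
tool_rot: [0.0, 0.999, 0.033, -0.0]
force: [0.2, -0.1, -0.4]
finger_gap: 0.035
grasp_force: 40.0
{'clock': 13.4333, 'joint_pos': [0.2133, 0.2264, -0.3121, 2.0113, 0.0871, 0.9167, -1.6489], 'tcp_pos': [0.4518, -0.0301, 0.1835], 'tool_rot': [0.0, 0.9995, 0.0332, -0.0002], 'force': [0.2134, -0.1009, -0.3905], 'grasp_force': 39.9634, 'finger_gap': 0.035}
size [  6.2 167.3] box (120, 306, 347, 15) yaw 93.83 tailcentre [ 430.3 -108.1]
size [102.2  43.8] box (200, 0, 103, 255) yaw 3.83 tailcentre [480.  -24.5]
size [41.6 58.1] box (6, 0, 143, 104) yaw -86.72 tailcentre [537.3  53.6]
```

View pics/i.png

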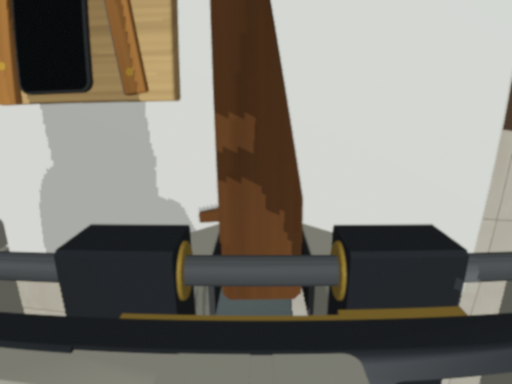

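The board's front-right corner is at (178,99), the phone's front edge at row 92. Raising and backing off to see more of the board.

```bash

python3 -m handwheel '{"gripper":[-1,-1,-1,-1,-1,-1],"travel":[[-0.15,-0.2,-0.3],[-0.3,-0.3,-0.6],[-0.45,-0.3,-1],[-0.45,-0.3,-1],[-0.45,-0.3,-1],[-0.45,-0.3,-1]],"twist":[[0,0,0],[0,0,0],[0,0,0],[0,0,0],[0,0,0],[0,0,0]]}'
python3 - <<'E'
from h import *
s=st();w=cam("wrist");save(w,"j.png",(0,0,300,225),2.66)
np.save("j.npy",w["frame"])
E
```

```text
clock: 13.98
tcp_pos: [0.4052, -0.0032, 0.2835]
tool_rot: [0.0, 1.0, 0.031, 0.0]
force: [-0.1, 0.1, -1.0]
finger_gap: 0.0355
grasp_force: 40.0
{'clock': 13.9833, 'joint_pos': [0.2043, 0.0434, -0.3378, 1.9515, 0.0162, 1.1488, -1.6482], 'tcp_pos': [0.4052, -0.0032, 0.2835], 'tool_rot': [0.0002, 0.9995, 0.0312, 0.0002], 'force': [-0.1452, 0.1033, -0.9567], 'grasp_force': 39.9628, 'finger_gap': 0.0355}
```

View pics/j.png

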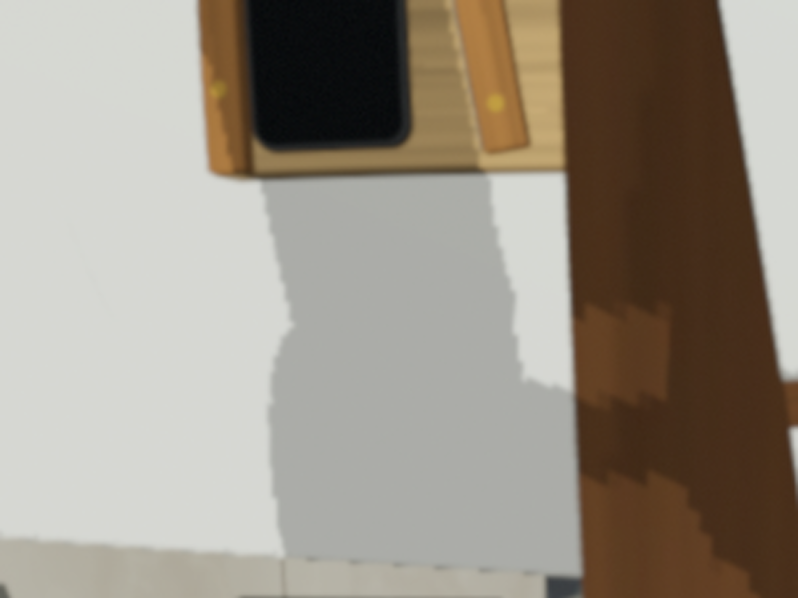

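```bash

python3 -m handwheel '{"gripper":[-1,-1,-1,-1,-1],"travel":[[-0.1,0.25,0],[-0.2,0.3,0],[-0.2,0.3,0],[-0.2,0.3,0],[-0.2,0.3,0]],"twist":[[0,0,0],[0,0,0],[0,0,0],[0,0,0],[0,0,0]]}'
python3 - <<'E'
from h import *
s=st();w=cam("wrist");save(w,"k.png",(0,0,300,225),2.66)
import pickle;pickle.dump((s,w),open("k.pkl","wb"))
E
```

```text
clock: 14.45
tcp_pos: [0.3871, -0.0336, 0.2832]
tool_rot: [-0.0, 1.0, 0.03, -0.0]
force: [0.3, 0.9, -0.2]
finger_gap: 0.0351
grasp_force: 40.0
{'clock': 14.45, 'joint_pos': [0.2517, 0.0119, -0.3017, 1.9836, 0.0034, 1.1475, -1.5613], 'tcp_pos': [0.3871, -0.0336, 0.2832], 'tool_rot': [-0.0002, 0.9995, 0.0305, -0.0005], 'force': [0.3199, 0.877, -0.171], 'grasp_force': 39.963, 'finger_gap': 0.0351}
```

View pics/k.png

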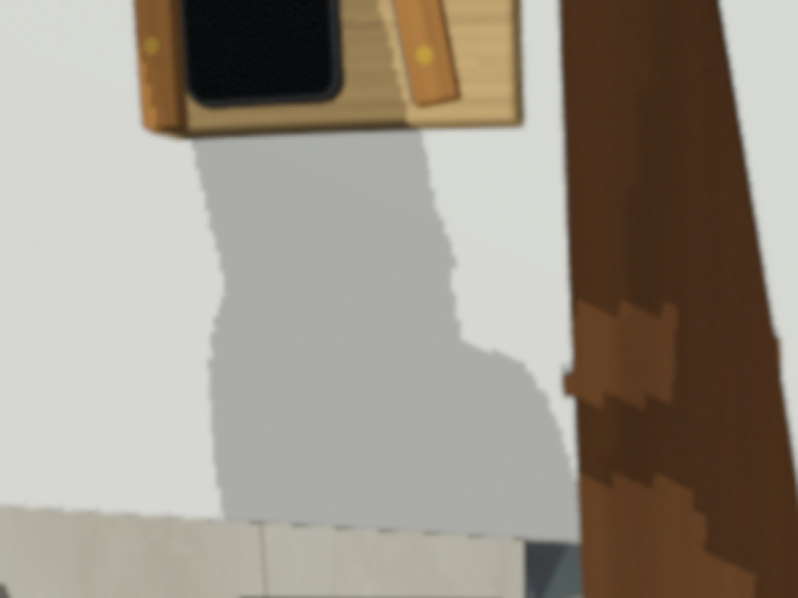

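Front edge runs from (145,130) to (522,124) in the crop, with the right edge at column ~518. Fitting these lines.

```bash
python3 - <<'E'
from h import *
import pickle
s,w=pickle.load(open("k.pkl","rb"));f=w["frame"].astype(int)
for c in(90,120,140,175,185): print(c,f[42:56,c].tolist() if c in(120,) else f[42:56,c,0].tolist())
for r in(10,25,40): print(r,f[r,186:202,0].tolist(),f[r,186:202,2].tolist())
print("fence/phone",f[20,45:80,0].tolist()); print("phone-right..cheek",f[20,118:180,0].tolist())
print(proj(w,[[.51,.05,.028]]))
E
```

```text
90 [146, 149, 150, 147, 136, 117, 95, 78, 82, 118, 156, 169, 171, 171]
120 [[148, 124, 84], [150, 125, 84], [145, 121, 81], [129, 107, 71], [108, 89, 59], [86, 71, 47], [78, 66, 47], [97, 90, 79], [134, 133, 126], [161, 162, 156], [170, 172, 166], [172, 173, 168], [172, 173, 168], [171, 173, 168]]
140 [149, 146, 134, 114, 91, 76, 83, 121, 156, 169, 171, 172, 171, 171]
175 [193, 189, 178, 158, 142, 142, 169, 201, 212, 214, 214, 214, 214, 214]
185 [192, 188, 175, 154, 140, 148, 178, 203, 213, 214, 214, 214, 214, 214]
10 [195, 195, 195, 194, 190, 176, 153, 125, 114, 134, 174, 203, 212, 214, 214, 214] [117, 117, 117, 117, 112, 103, 87, 69, 70, 108, 163, 198, 209, 211, 211, 211]
25 [192, 192, 192, 192, 188, 178, 160, 135, 117, 125, 160, 193, 209, 213, 214, 214] [114, 115, 114, 114, 111, 103, 91, 75, 67, 92, 144, 186, 205, 210, 211, 211]
40 [190, 191, 190, 190, 188, 182, 168, 145, 122, 113, 139, 180, 205, 212, 214, 214] [113, 113, 113, 112, 112, 106, 96, 81, 67, 71, 118, 171, 201, 209, 211, 211]
fence/phone [214, 214, 214, 214, 212, 202, 179, 156, 139, 133, 136, 137, 134, 129, 125, 125, 125, 125, 121, 110, 92, 81, 73, 64, 47, 28, 14, 9, 8, 10, 8, 9, 8, 10, 9]
phone-right..cheek [8, 8, 8, 11, 8, 15, 24, 37, 40, 49, 82, 121, 143, 150, 150, 151, 151, 150, 150, 150, 150, 151, 150, 150, 150, 150, 150, 151, 153, 165, 182, 187, 177, 160, 160, 167, 169, 173, 180, 188, 191, 192, 192, 188, 178, 166, 160, 159, 160, 155, 140, 130, 153, 180, 191, 193, 193, 193, 193, 193, 193, 193]
[[195.21991052  52.01998889]]
```

```bash
python3 - <<'E'
from h import *
import pickle
s,w=pickle.load(open("k.pkl","rb"))
F=plane(w,[[90,47.2],[120,45.8],[140,45.1],[175,44.7],[185,44.5]],.028)[:,:2]
G=plane(w,[[192,10],[192.3,25],[192.8,40]],.028)[:,:2]
print(F.round(4).tolist(),G.round(4).tolist())
p=np.polyfit(F[:,1],F[:,0],1);q=np.polyfit(G[:,0],G[:,1],1)
print("yaw front",np.degrees(np.arctan(-p[0])),"yaw right",np.degrees(np.arctan(q[0])))
for yaw in(3.0,3.5,4.0):
    y=np.radians(yaw);ex=np.array([np.cos(y),np.sin(y)]);ey=np.array([-ex[1],ex[0]])
    c=ex*((F@ex).mean()+.085)+ey*((G@ey).mean()+.085)
    ph=plane(w,[[128,20]],.032)[0,:2]
    print(yaw,"centre",c.round(4),"tail final",(c-.115*ex-.027*ey).round(4),"phone right y",((ph-c)@ey).round(4))
# wedge straight side in view
f=w["frame"].astype(int)
z=s["tcp_pos"][2]+.0215;pts=[]
for r in range(10,200,10):
    row=f[r,195:240].max(1);
    k=np.argmax(row<140)
    pts.append([195+k-.5,r])
P=plane(w,pts,z)[:,:2];print(P[::3].round(4).tolist());q=np.polyfit(P[:,0],P[:,1],1);print("wedge side yaw",np.degrees(np.arctan(q[0])))
m=R.from_quat(np.roll(s["tool_rot"],-1)).as_matrix();print("toolx yaw",np.degrees(np.arctan2(m[1,0],m[0,0])))
E
```

```text
[[0.5116, 0.1761], [0.5139, 0.1392], [0.5153, 0.1151], [0.5172, 0.0738], [0.5179, 0.0621]] [[0.5562, 0.0552], [0.5398, 0.0543], [0.5232, 0.0532]]
yaw front 3.075239359150792 yaw right 3.4226130721815387
3.0 centre [0.5988 0.1424] tail final [0.4853 0.1094] phone right y -0.0114
3.5 centre [0.5985 0.143 ] tail final [0.4854 0.109 ] phone right y -0.0114
4.0 centre [0.5983 0.1435] tail final [0.4854 0.1086] phone right y -0.0115
[[0.4887, -0.0027], [0.4778, -0.0031], [0.467, -0.0104], [0.4557, -0.0112], [0.4441, -0.0123], [0.432, -0.0131], [0.4195, -0.0135]]
wedge side yaw 8.722983802286054
toolx yaw 3.490957088488928
```

```bash

python3 -m handwheel '{"gripper":[-1,-1,-1,-1,-1],"travel":[[0.06,-0.3,0.3],[0.13,-0.65,0.6],[0.13,-0.65,0.9],[0.13,-0.65,0.9],[0.13,-0.65,0.9]],"twist":[[0,0,0],[0,0,0],[0,0,0],[0,0,0],[0,0,0]]}' >/dev/null
python3 -m handwheel '{"gripper":[-1,-1,-1,-1,-1,-1],"travel":[[0.06,-0.3,0.3],[0.13,-0.65,0.6],[0.13,-0.65,0.9],[0.13,-0.65,0.9],[0.13,-0.65,0.9],[0.13,-0.65,0.9]],"twist":[[0,0,0],[0,0,0],[0,0,0],[0,0,0],[0,0,0],[0,0,0]]}'
python3 - <<'E'
from h import *
s=st();t=s["tcp_pos"];w=cam("wrist")
uv=np.array([[u,v] for v in range(5,215,6) for u in range(225,270,6)]);P=deep(w,uv)
k=abs(P[:,2]-t[2]-.02)<.02;A=np.c_[P[k][:,0]-t[0],P[k][:,1]-t[1],np.ones(k.sum())]
print(k.sum(),np.linalg.lstsq(A,P[k][:,2]-t[2],rcond=None)[0],np.ptp(P[k][:,0]))
b=cam("side");save(b,"l.png",(190,160,340,260),5)
E
```

```text
clock: 15.42
tcp_pos: [0.4064, 0.0965, 0.1055]
tool_rot: [0.0, 1.0, 0.029, 0.001]
force: [0.3, 0.1, -0.0]
finger_gap: 0.0349
grasp_force: 40.0
{'clock': 15.4167, 'joint_pos': [-0.0185, 0.2989, -0.4121, 2.1747, 0.186, 0.6988, -2.069], 'tcp_pos': [0.4064, 0.0965, 0.1055], 'tool_rot': [0.0002, 0.9996, 0.0294, 0.0009], 'force': [0.2672, 0.0855, -0.0418], 'grasp_force': 39.9627, 'finger_gap': 0.0349}
279 [-0.00192989  0.00084177  0.02041412] 0.0807956439644546
```

View pics/l.png

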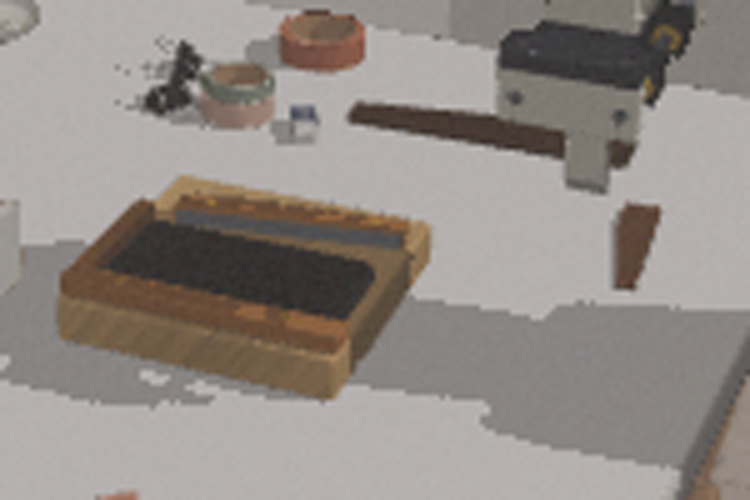

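Side view: wedge held level at (460,128), pointing at the channel. Depth fit confirms it is level. Lowering into the channel mouth.

```bash

python3 -m handwheel '{"gripper":[-1,-1,-1,-1,-1,-1],"travel":[[0,0,0.3],[0,0,0.6],[0,0,0.8],[0,0,0.87],[0,0,0.87],[0,0,0.87]],"twist":[[0,0,0],[0,0,0],[0,0,0],[0,0,0],[0,0,0],[0,0,0]]}'
python3 -m handwheel '{"gripper":[-1,-1,-1,-1],"travel":[[0,0,0.02],[0,0,0.04],[0,0,0.04],[0,0,0.04]],"twist":[[0,0,0],[0,0,0],[0,0,0],[0,0,0]]}'
python3 - <<'E'
from h import *
s=st();w=cam("wrist");save(w,"m.png",(100,0,400,225),2.66)
E
```

```text
clock: 16.02
tcp_pos: [0.406, 0.0971, 0.0179]
tool_rot: [0.0, 1.0, 0.03, 0.001]
force: [0.6, 0.3, -0.9]
finger_gap: 0.0348
grasp_force: 40.0
clock: 16.35
tcp_pos: [0.4055, 0.0972, 0.0132]
tool_rot: [-0.0, 1.0, 0.03, 0.0]
force: [-0.6, -0.4, -0.6]
finger_gap: 0.0354
grasp_force: 40.0
{'clock': 16.35, 'joint_pos': [-0.1114, 0.4676, -0.3204, 2.2594, 0.329, 0.4558, -2.2075], 'tcp_pos': [0.4055, 0.0972, 0.0132], 'tool_rot': [-0.0, 0.9995, 0.03, 0.0005], 'force': [-0.6038, -0.4329, -0.5927], 'grasp_force': 39.9627, 'finger_gap': 0.0354}
```

View pics/m.png

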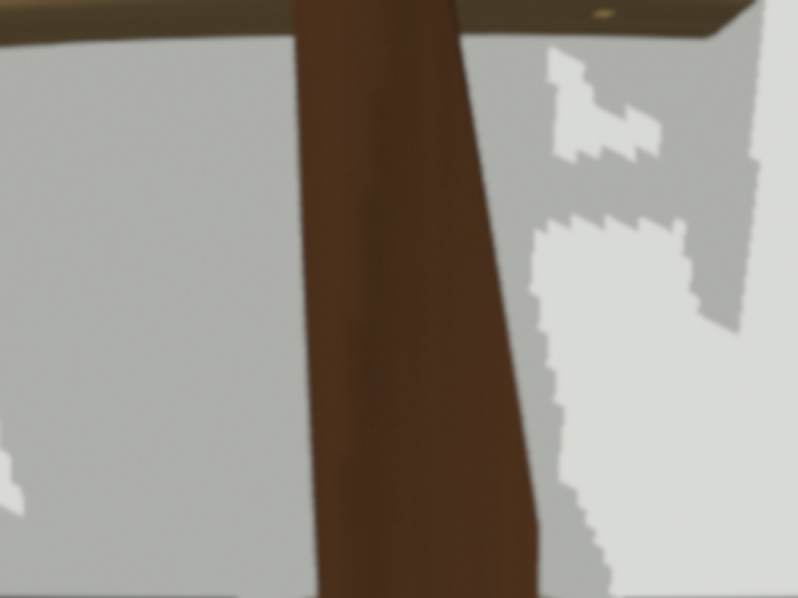

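Wedge passes over the board's front edge at (375,35), with no contact force. Driving in along the slant.

```bash

python3 -m handwheel '{"gripper":[-1,-1,-1,-1,-1,-1],"travel":[[0.1,-0.01,0],[0.2,-0.02,0],[0.3,-0.03,0],[0.4,-0.04,0],[0.4,-0.04,0],[0.4,-0.04,0]],"twist":[[0,0,0],[0,0,0],[0,0,0],[0,0,0],[0,0,0],[0,0,0]]}'
python3 -m handwheel '{"gripper":[-1,-1,-1,-1,-1,-1],"travel":[[0.05,-0.005,0],[0.1,-0.01,0],[0.15,-0.015,0],[0.2,-0.02,0],[0.2,-0.02,0],[0.2,-0.02,0]],"twist":[[0,0,0],[0,0,0],[0,0,0],[0,0,0],[0,0,0],[0,0,0]]}'
```

```text
clock: 16.9
tcp_pos: [0.4457, 0.1038, 0.0126]
tool_rot: [-0.0, 1.0, 0.03, 0.0]
force: [0.5, -0.4, -0.6]
finger_gap: 0.0351
grasp_force: 40.0
clock: 17.4
tcp_pos: [0.4653, 0.1068, 0.0127]
tool_rot: [-0.0, 1.0, 0.03, 0.0]
force: [1.3, -2.2, -1.1]
finger_gap: 0.035
grasp_force: 39.9
```

```bash

python3 -m handwheel '{"gripper":[-1,-1,-1,-1,-1,-1],"travel":[[0.03,-0.004,0],[0.06,-0.008,0],[0.08,-0.01,0],[0.08,-0.01,0],[0.08,-0.01,0],[0.08,-0.01,0]],"twist":[[0,0,0],[0,0,0],[0,0,0],[0,0,0],[0,0,0],[0,0,0]]}'
python3 -m handwheel '{"gripper":[-1,-1,-1,-1,-1],"travel":[[0.02,-0.003,0],[0.04,-0.005,0],[0.04,-0.005,0],[0.04,-0.005,0],[0.04,-0.005,0]],"twist":[[0,0,0],[0,0,0],[0,0,0],[0,0,0],[0,0,0]]}'
```

```text
clock: 17.9
tcp_pos: [0.4728, 0.108, 0.0127]
tool_rot: [0.0, 1.0, 0.03, 0.0]
force: [0.5, -4.4, -0.5]
finger_gap: 0.0348
grasp_force: 40.0
clock: 18.32
tcp_pos: [0.4762, 0.1083, 0.0125]
tool_rot: [0.001, 1.0, 0.03, -0.001]
force: [-1.8, -4.9, -0.5]
finger_gap: 0.0349
grasp_force: 40.0
```

```bash

python3 -m handwheel '{"gripper":[-1,-1,-1,-1,-1],"travel":[[0.02,0,0],[0.03,0,0],[0.03,0,0],[0.03,0,0],[0.03,0,0]],"twist":[[0,0,0],[0,0,0],[0,0,0],[0,0,0],[0,0,0]]}'
python3 -m handwheel '{"gripper":[-1,-1,-1,-1,-1],"travel":[[0.01,0,0],[0.02,0,0],[0.02,0,0],[0.02,0,0],[0.02,0,0]],"twist":[[0,0,0],[0,0,0],[0,0,0],[0,0,0],[0,0,0]]}'
```

```text
clock: 18.73
tcp_pos: [0.479, 0.1085, 0.0125]
tool_rot: [0.001, 1.0, 0.03, -0.001]
force: [-1.3, -6.0, -0.9]
finger_gap: 0.0351
grasp_force: 40.0
clock: 19.15
tcp_pos: [0.4793, 0.1085, 0.0123]
tool_rot: [0.001, 1.0, 0.03, -0.002]
force: [-6.0, -4.5, 3.7]
finger_gap: 0.035
grasp_force: 40.0
```

```bash

python3 -m handwheel '{"gripper":[-1,-1,-1,-1],"travel":[[0.01,0,0],[0.01,0,0],[0.01,0,0],[0.01,0,0]],"twist":[[0,0,0],[0,0,0],[0,0,0],[0,0,0]]}'
python3 -m handwheel '{"gripper":[0,0,0,0,0],"travel":[[0,0,0],[0,0,0],[0,0,0],[0,0,0],[0,0,0]],"twist":[[0,0,0],[0,0,0],[0,0,0],[0,0,0],[0,0,0]]}'
python3 -m handwheel '{"gripper":[0,0,0,0,0],"travel":[[0,0,-0.2],[0,0,-0.4],[0,0,-0.6],[0,0,-0.6],[0,0,-0.6]],"twist":[[0,0,0],[0,0,0],[0,0,0],[0,0,0],[0,0,0]]}'
python3 -m handwheel '{"gripper":[-1,-1,-1,-1,-1,-1,-1],"travel":[[-0.3,0,0],[-0.5,0,0],[-0.5,0,0],[-0.5,0,0],[-0.5,0,0],[-0.5,0,0],[-0.5,0,0]],"twist":[[0,0,0],[0,0,0],[0,0,0],[0,0,0],[0,0,0],[0,0,0],[0,0,0]]}'
python3 - <<'E'
from h import *
w=cam("wrist");wedge(w,.033);print(w["frame"].shape);save(w,"n.png",None,1.5)
E
```

```text
clock: 19.48
tcp_pos: [0.4794, 0.1085, 0.0122]
tool_rot: [0.001, 1.0, 0.03, -0.003]
force: [-9.1, -5.7, 7.1]
finger_gap: 0.0351
grasp_force: 40.0
clock: 19.9
tcp_pos: [0.483, 0.11, 0.0129]
tool_rot: [-0.0, 1.0, 0.03, 0.0]
force: [0.5, 0.1, -0.3]
finger_gap: 0.046
grasp_force: 0.0
clock: 20.32
tcp_pos: [0.4836, 0.1098, 0.0736]
tool_rot: [-0.0, 1.0, 0.03, 0.001]
force: [-0.3, 0.4, 0.3]
finger_gap: 0.0456
grasp_force: 0.0
clock: 20.9
tcp_pos: [0.4334, 0.1066, 0.0725]
tool_rot: [-0.0, 1.0, 0.03, 0.0]
force: [-0.0, -0.1, -0.8]
finger_gap: 0.0038
grasp_force: 0.0
size [  8.9 239.7] box (59, 308, 344, 13) yaw 93.48 tailcentre [369.  29.]
size [21.7 70.4] box (394, 221, 104, 33) yaw 96.01 tailcentre [427.3 -25.2]
size [ 97.  160.1] box (68, 0, 284, 174) yaw -87.42 tailcentre [506.2 196.2]
(384, 512, 3)
```

View pics/n.png

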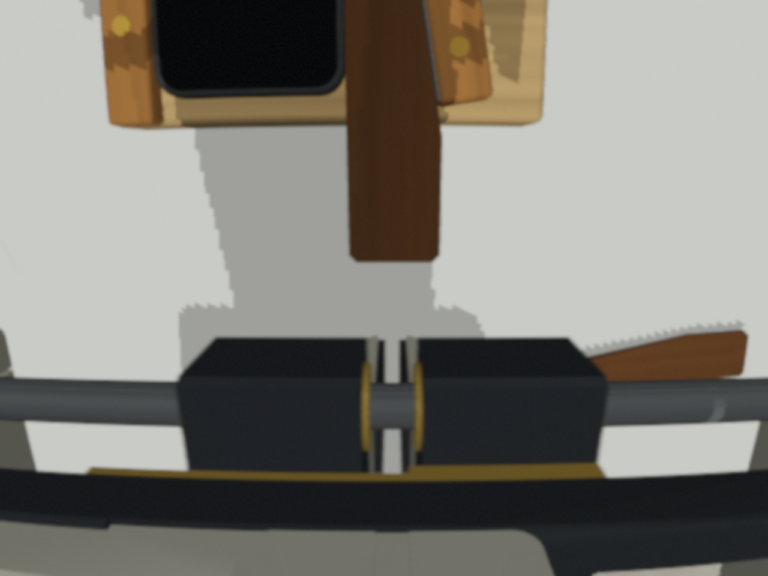

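Wedge sits in the channel against the phone (column 345), tail end at (395,260) in the 1.5× view. Pushing on the tail's end with shut fingers.

```bash

python3 -m handwheel '{"gripper":[-1,-1,-1,-1],"travel":[[0,0,0.25],[0,0,0.5],[0,0,0.53],[0,0,0.53]],"twist":[[0,0,0],[0,0,0],[0,0,0],[0,0,0]]}'
python3 -m handwheel '{"gripper":[-1,-1,-1,-1,-1],"travel":[[0.05,0,0],[0.1,0,0],[0.14,0,0],[0.16,0,0],[0.16,0,0]],"twist":[[0,0,0],[0,0,0],[0,0,0],[0,0,0],[0,0,0]]}'
python3 -m handwheel '{"gripper":[-1,-1,-1,-1],"travel":[[0.015,0,0],[0.03,0,0],[0.03,0,0],[0.03,0,0]],"twist":[[0,0,0],[0,0,0],[0,0,0],[0,0,0]]}'
```

```text
clock: 21.28
tcp_pos: [0.4317, 0.1062, 0.0187]
tool_rot: [0.0, 1.0, 0.03, -0.002]
force: [0.1, 0.4, -0.1]
finger_gap: 0.0003
grasp_force: 0.0
clock: 21.7
tcp_pos: [0.4495, 0.1075, 0.0203]
tool_rot: [-0.0, 1.0, 0.03, 0.001]
force: [0.9, -0.1, 0.2]
finger_gap: 0.0005
grasp_force: 0.0
clock: 22.03
tcp_pos: [0.45, 0.1074, 0.0196]
tool_rot: [0.0, 1.0, 0.03, -0.001]
force: [-6.0, 0.7, 3.9]
finger_gap: 0.0005
grasp_force: 2.7
```

```bash

python3 -m handwheel '{"gripper":[-1,-1,-1,-1],"travel":[[0.015,0,0],[0.03,0,0],[0.03,0,0],[0.03,0,0]],"twist":[[0,0,0],[0,0,0],[0,0,0],[0,0,0]]}'
python3 -m handwheel '{"gripper":[-1,-1,-1,-1],"travel":[[0.015,0,0],[0.03,0,0],[0.03,0,0],[0.03,0,0]],"twist":[[0,0,0],[0,0,0],[0,0,0],[0,0,0]]}'
```

```text
clock: 22.37
tcp_pos: [0.4502, 0.1073, 0.0191]
tool_rot: [0.001, 1.0, 0.031, -0.004]
force: [-13.8, 0.9, 8.8]
finger_gap: 0.0001
grasp_force: 6.6
clock: 22.7
tcp_pos: [0.4504, 0.1072, 0.0186]
tool_rot: [0.002, 0.999, 0.031, -0.006]
force: [-21.8, 2.2, 11.7]
finger_gap: 0.0004
grasp_force: 10.3
```

```bash

python3 -m handwheel '{"gripper":[-1,-1,-1,-1],"travel":[[-0.1,0,0],[-0.3,0,0],[-0.3,0,0],[-0.3,0,0]],"twist":[[0,0,0],[0,0,0],[0,0,0],[0,0,0]]}'
python3 -m handwheel '{"gripper":[-1,-1,-1,-1,-1,-1],"travel":[[0,0,-0.3],[0,0,-0.6],[0,0,-0.9],[0,0,-1],[0,0,-1],[0,0,-1]],"twist":[[0,0,0],[0,0,0],[0,0,0],[0,0,0],[0,0,0],[0,0,0]]}'
python3 - <<'E'
from h import *
w=cam("wrist");f=w["frame"].astype(int)
E=proj(w,[[.4614,.1076,.033],[.4854,.109,.033],[.55,.125,.036],[.51,.1,.033],[.53,.1,.033],[.56,.13,.036]]).round(1);print(E.tolist())
P=deep(w,E);print(P.round(4).tolist())
u=int(E[0,0]);v=int(E[0,1]);print("rows",v-10,f[v-10:v+11,u,0].tolist())
# wedge sides on two rows of tail + plane slope
for r in(v-12,v-30): print(r,f[r,u-45:u+45,0].tolist())
uv=np.array([[a,b] for b in range(v-45,v-4,3) for a in range(u-12,u+13,4)]);P=deep(w,uv)
A=np.c_[P[:,:2]-P[:,:2].mean(0),np.ones(len(P))];print("wedge plane",np.linalg.lstsq(A,P[:,2],rcond=None)[0].round(4))
# phone plane
x,y=E[5].astype(int);m=(f.max(2)<45).astype(np.uint8);m[220:]=0
k=max(cv2.findContours(m,0,1)[0],key=cv2.contourArea);m2=np.zeros_like(m);cv2.drawContours(m2,[k],-1,1,-1);m2=cv2.erode(m2,np.ones((7,7)))
ys,xs=np.nonzero(m2);P=deep(w,np.c_[xs,ys]);A=np.c_[P[:,:2]-P[:,:2].mean(0),np.ones(len(P))];print("phone plane",np.linalg.lstsq(A,P[:,2],rcond=None)[0].round(4),cv2.boundingRect(k))
save(w,"o.png",None,1.5)
E
```

```text
clock: 23.03
tcp_pos: [0.4271, 0.106, 0.0199]
tool_rot: [0.0, 1.0, 0.03, 0.0]
force: [-0.9, 0.1, 0.6]
finger_gap: 0.0004
grasp_force: 0.0
clock: 23.53
tcp_pos: [0.4286, 0.106, 0.12]
tool_rot: [-0.0, 1.0, 0.03, 0.001]
force: [-0.2, -0.2, 0.4]
finger_gap: 0.0001
grasp_force: 0.0
[[261.1, 154.3], [261.2, 120.7], [243.0, 22.3], [276.2, 85.9], [278.2, 56.0], [236.3, 6.3]]
[[0.4612, 0.1076, 0.0317], [0.4854, 0.109, 0.0327], [0.5503, 0.1251, 0.0346], [0.51, 0.1, 0.0332], [0.53, 0.1, 0.0329], [0.5606, 0.1302, 0.0336]]
rows 144 [60, 61, 61, 60, 61, 61, 60, 61, 62, 72, 101, 133, 149, 153, 154, 154, 154, 154, 154, 154, 154]
142 [154, 154, 153, 154, 154, 154, 154, 154, 154, 154, 154, 154, 154, 154, 154, 154, 154, 154, 154, 152, 143, 120, 87, 64, 59, 59, 59, 59, 59, 59, 58, 58, 58, 58, 58, 57, 58, 58, 59, 61, 61, 61, 62, 60, 60, 59, 60, 62, 61, 61, 61, 61, 63, 63, 63, 64, 63, 63, 63, 62, 62, 63, 62, 63, 64, 63, 62, 63, 65, 81, 125, 168, 190, 196, 196, 197, 197, 196, 197, 197, 196, 197, 197, 196, 196, 196, 197, 197, 196, 196]
124 [154, 154, 154, 154, 154, 154, 154, 154, 154, 154, 154, 154, 154, 154, 154, 154, 154, 153, 153, 149, 134, 106, 75, 61, 59, 59, 58, 59, 59, 58, 57, 57, 56, 56, 56, 57, 58, 58, 59, 59, 60, 62, 61, 60, 60, 59, 60, 60, 61, 61, 62, 61, 62, 63, 63, 62, 62, 62, 62, 62, 62, 62, 63, 63, 63, 63, 62, 63, 63, 72, 111, 158, 185, 194, 196, 196, 197, 197, 196, 196, 196, 196, 196, 196, 197, 197, 196, 197, 196, 196]
wedge plane [ 0.0354 -0.0037  0.0323]
phone plane [-0.3242 -0.1498  0.0374] (131, 0, 105, 66)
```

View pics/o.png

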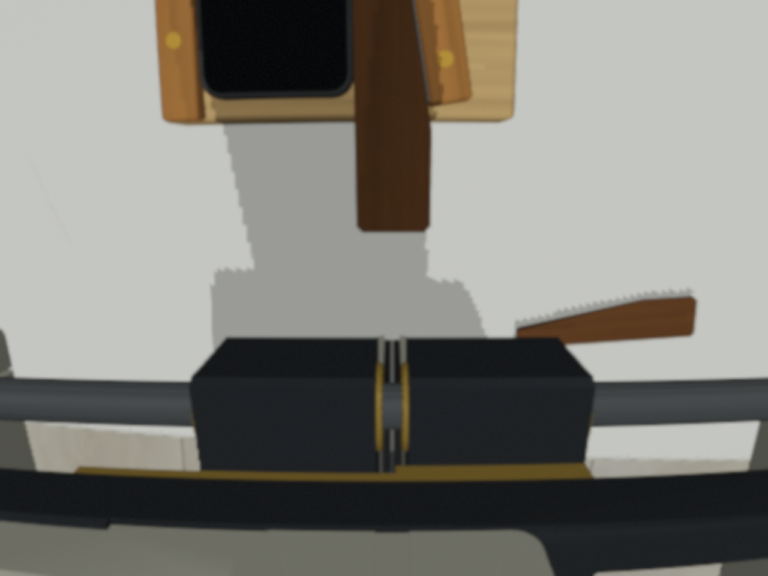

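Tail end at (395,230), i.e. where the nominal tight position predicts it. Verifying flatness with larger patches.

```bash
python3 - <<'E'
from h import *
def fit(P):
    k=np.isfinite(P).all(1)&(abs(P[:,2]-.034)<.012)
    for _ in range(4):
        A=np.c_[P[:,:2]-P[k][:,:2].mean(0),np.ones(len(P))];c=np.linalg.lstsq(A[k],P[k,2],rcond=None)[0];r=abs(P[:,2]-A@c);k=k&(r<.003)
    return c.round(4),k.sum(),len(P),P[k].min(0).round(3),P[k].max(0).round(3)
w=cam("wrist");g=lambda x,y:np.array([[u,v] for v in y for u in x])
print("wedge",fit(deep(w,g(range(244,276,2),range(6,146,2)))))
print("phone",fit(deep(w,g(range(142,226,2),range(2,56,2)))))
b=cam("side")
ex=np.array([.9983,.0576]);ey=np.array([-.0576,.9983]);c0=np.array([.5985,.1428])
q=[np.r_[c0+ex*x+ey*y,.036] for x in np.arange(-.06,.06,.004) for y in np.arange(.0,.05,.004)]
print("phone side",fit(deep(b,proj(b,q).round())))
E
```

```text
wedge (array([ 0.0215, -0.0001,  0.033 ]), np.int64(1118), 1120, array([0.467, 0.099, 0.03 ]), array([0.561, 0.125, 0.037]))
phone (array([ 0.0018, -0.005 ,  0.0364]), np.int64(1126), 1134, array([0.525, 0.136, 0.034]), array([0.561, 0.193, 0.039]))
phone side (array([-0.0013,  0.0007,  0.0366]), np.int64(385), 390, array([0.535, 0.139, 0.034]), array([0.656, 0.197, 0.04 ]))
```

```bash
python3 -c "
from h import *
print(workorder.hand_in())"
```

```text
the job is handed in; nothing more can be done
None
```

I've handed the job in, with no verdict shown: the wedge was slid over the edge, picked up by its tail and driven home at about 22 N to its nominal tight position. It rests flat (about 0.02 rad tilt) with the phone flat beside it. I did not measure the phone's gap to the fence directly, and the bystanders were never touched.

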